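Clip the lap-nut key to its keeper loop

ROBOT

A 6-joint arm with a two-finger parallel gripper is mounted at the origin on the work surface. World frame = base frame: x ahead of the robot, y to its left, z up, the work surface at z = 0. Lengths are in mm, angles in rad, forces in N, time in s.
With the tool pointing down it reaches from about 275 to 725 mm from the base axis. Payload 5.6 kg.
Tool frame: the origin (TCP) lies on the centre line of the jaws, within the pads' length; the fingertips stand 11 mm ahead of it and the grasp point (between the pads) lies 8 mm behind it; x points along the fingers, z is the direction in which the jaws open and shut, and the axes are right-handed (so a half turn about x gives the same grasp; the last joint's range is limited). The gripper opens to 85 mm and grips with 20 to 120 N. Pads are 22 mm wide; open, the fingers measure 114 mm over their backs; the gripper's body (76 mm by 85 mm) begins 54 mm behind the grasp point. The pads swing forward as they close: fully open they stand 13 mm farther back than shut.
Start: joints at [1.563, 0.255, 0.108, 0, -1.424, -0.285], TCP at [158.721, 526.593, 242.283] pointing down, gripper open.
Joint ranges: [-2.95, 2.95], [-1.21, 1.97], [-1.09, 1.5], [-2.87, 1.71], [-2.94, -0.07], [-3.05, 3.05]. Speed limits (rad/s): [2.57, 2.57, 3.14, 3.14, 3.14, 3.14].

INTERFACE

Orientations are given as a rotation vector (axis times angle).
In Python, from cell import * gives the robot as it stands. Calls block until the motion is done:
- move_to(position, orientation): joint-space move of the TCP to a pose.
- line_to(position, attitude=None, v=150): straight line of the TCP; attitude=None keeps the orientation; v is the mean speed in mm/s.
- set_joints(angles): joint-space move.
- gripper_to(opening, strength=None): opening from 0.0 (shut) to 1.0 (fully open); strength is the grip in N (None keeps the last); returns when the fingers have stopped.
- dwell(seconds).
- ik(position, orientation): joint angles nearest the present ones, or None.
- observe(): the state.
- camera(name): name is "scene" or "top"; returns the picture (420x560x3 uint8, red, green, blue); there is no depth.
- camera_info(name): a dict with "mtx" (3x3 intrinsics, pixels), "eye" and "rotation" of the camera in the world. Camera axes: x right, y down, z forward; pixel columns grow to the right and rows downward; lengths in mm; the calibration is good to about 2 mm. A picture is of the moment at which its call begins. camera_info takes no time and is no camera call.
A pose or a line that the arm cannot do raises PlanningError and nothing moves.
- hand_in(): hands the job in, once; it reports no verdict.
The state is a dict: "t": time; "qpos": joint angles; "joint_velocities": joint speeds; "joint_efforts": joint torques, N m; "ee_pos": TCP position; "tool_rot": TCP orientation; "force": force on the tool from outside, world axes, zero at the start; "moment": the same for the moment, N m; "finger_gap": opening from 0.0 (shut) to 1.0 (fully open).
Only numpy, scipy, OpenCV 4.12 (cv2) and the standard library are available. Lean on these libraries where they do the work, as an engineer would, in place of code of your own. Each camera call takes 0.05 s, during which the arm holds its last target.

TASK

Put the faceting machine's orange-handled lap-nut key away: keeping it roughly level, press the brass gate of its snap hook against the front leg of the keeper loop until the leg has passed and the gate has sprung shut behind it, then prove the latch by pulling the key gently back for a moment until the shut gate bears on the leg with about 8 N (6 to 11 N is right; less proves nothing, more strains the gate). Leave the key lying flat on the bench, still clipped on, let go of it, never let the key press on the keeper with more than 18 N, and do not disturb the other things on the bench.

Things in the scene. Friction and masses are not known exactly. Their poses are not given: they have to be found in the camera images.
- key: Lap-nut key, rigid, lying flat, 0.18 kg +-20%, 192 mm long. Origin: under the handle, on the bench when lying; x towards the snap hook, z up. Orange handle 24 mm wide (y), 24 mm high, x -40 to +28 mm. Behind it a dark steel ring 48 mm across, to x -96. Ahead a flat U-shaped hook (see hook_bottom) opening to +x.
- hook_bottom (a point): Inside face of the bottom of the U, key frame x 48, y 0, z 13 mm. Dark round bar 10 mm thick, lower side 8 mm above the key's underside; inside width 26 mm (y -13 to +13), inner corners bevelled; the right arm (y -18, the nose) ends at x 95, the left (y +18) at x 93 mm.
- gate_mid (a point): Middle of the shut brass gate across the hook's mouth, key frame x 84, y 0, z 13 mm. The gate is a bar 8 mm thick, 9 mm high, 26 mm long, hinged upright at the left arm (y +14), free end at the right arm; it swings only inwards, towards the handle.
- gate (a joint): Angle of the sprung gate, rad: 0 shut, 1.3 widest. It resists with 0.06 N m when shut, plus 0.05 N m per rad (pushing it open takes 4 to 8 N). A pull from inside is held by its stop. It springs shut only once the leg is within about 3 mm of the bottom of the U.
- keeper: Keeper, fixed: aluminium foot plate 106 (x) by 56 (y) by 5 mm with a closed loop, an upright inverted U of 12 mm round steel bar in the plate's x-z plane, 64 mm high over the bench, legs 60 mm apart along x. Origin: on the bench midway between the legs; x from the front leg (nearest the robot, to be hooked) to the rear leg. The plate ends 16 mm before the nominal front leg.
- eye (a point): Nominal centre line of the loop's front leg, 18 mm above the bench, 30 mm before the keeper's origin. The loop is clamped tight somewhere along a slot in the plate: the real front leg (and the whole loop) stands up to 8 mm nearer or farther along the keeper's x than this point, which is not measured, so find it by touch.
- bottle_a: Bystander: white squeeze bottle with a green band, 66 mm wide, 170 mm tall. Origin at its underside centre.
- bottle_b: Bystander: plain white squeeze bottle, 66 mm wide, 170 mm tall. Origin at its underside centre.
- paste: Bystander: small amber jar of polishing paste, 40 mm wide, 45 mm tall. Origin at its underside centre.
- loupe: Bystander: black eyepiece loupe, 38 mm wide, 36 mm tall. Origin at its underside centre.
- notes: Bystander: yellow note pad, 75 x 75 x 12 mm. Origin at its underside centre.
- driver: Bystander: screwdriver lying flat, 160 mm long. Origin at its underside near its middle.
- brush: Bystander: brush lying flat, 150 mm long. Origin at its underside near its middle.
- flange: Bystander: copper lap flange, 60 mm wide, 30 mm tall. Origin at its underside centre.
There are look-alikes about, which are no part of the job. What is shaped like the key but blue is not meant. Of the things shaped like the keeper, the aluminium one is meant.

How it is judged (in metres and radians):
On the way, in this order (a step that is already met when the one before it is completed fails the run):
1. the keeper's leg pushes the gate open (over 0.4 rad) (value of joint gate above 0.4 rad and contact force between key and keeper above 1 N).
2. the leg is inside the hook and the gate has sprung shut (x of eye in the frame of key between 0.042 and 0.084 m and y of eye in the frame of key between -0.017 and 0.017 m and value of joint gate below 0.1 rad), for 0.1 s.
3. tug test: the shut gate bears on the leg from inside with over 6 N (all of step 2 and x of eye in the frame of key above 0.064 m and contact force between key and keeper above 6 N), for 0.1 s.
At the end, for the whole second after the job is handed in: The front leg is inside the hook (nominal eye point 42 to 84 mm ahead of the key's origin, within 17 mm of its centre line), the gate is shut (under 0.10 rad), and the key lies flat on the bench (origin under 8 mm up, tilt under 0.12 rad), at rest (under 0.02 m/s) and released (all of step 2 and height (world z) of key below 0.008 m and angle between key's own z axis and vertical below 0.12 rad and linear speed of key below 0.02 m/s and contact force between the fingers and key below 0.1 N); the robot touches nothing.
It fails at once if the key presses on the keeper with more than 18 N (contact force between key and keeper above 18 N).
It fails at once if the tug on the shut gate from inside passes 11 N (x of eye in the frame of key between 0.042 and 0.084 m and y of eye in the frame of key between -0.017 and 0.017 m and value of joint gate below 0.1 rad and x of eye in the frame of key above 0.064 m and contact force between key and keeper above 11 N).
It fails at once if the key is tilted by more than 0.6 rad (angle between key's own z axis and vertical above 0.6 rad).
It fails at once if a bystander is moved by more than 30 mm (distance of any of bottle_a, bottle_b, paste, loupe, notes, driver, brush, flange from where it was at the start of the episode above 0.03 m).
It fails at once if the robot strikes or leans on the keeper with more than 20 N (contact force between the arm and keeper above 20 N).
It also fails if it takes over 58 s, if anything falls off the work surface, if the arm or the gripper's body presses on something with over 40 N, if the wrist force passes 120 N, or if a joint passes its speed limit or range.

## Working session

There is one attempt and no reset: what is moved stays moved. The work goes in short steps, each a Python script; the robot and the scene stay as the last script left them, time stands still between calls to the robot, and variables do not carry over. Pictures are saved under pics/ and viewed, and the job is handed in when it is done.

```bash
ls; mkdir -p pics; python3 - <<'E'
from cell import *
import cv2
for n in("scene","top"):
    im=camera(n); cv2.imwrite(f"pics/{n}0.png",cv2.cvtColor(im,cv2.COLOR_RGB2BGR))
    print(n,camera_info(n))
s=observe();print(s)
E
```

```text
pics
scene {'mtx': array([[384.47972337,   0.        , 280.42061335],
       [  0.        , 384.47972337, 211.0223379 ],
       [  0.        ,   0.        ,   1.        ]]), 'eye': array([ 983.62077435, -209.44212193,  786.84763404]), 'rotation': array([-2.20594281, -1.31867146,  0.44928725])}
top {'mtx': array([[399.94131608,   0.        , 273.46572679],
       [  0.        , 399.94131608, 205.08138366],
       [  0.        ,   0.        ,   1.        ]]), 'eye': array([ 448.71460612,   10.88486637, 1126.43291685]), 'rotation': array([-2.1804946 ,  2.1972316 , -0.06966799])}
{'t': 0.1, 'qpos': array([ 1.56257355e+00,  2.55673630e-01,  1.07119753e-01, -3.86013658e-04,
       -1.42392502e+00, -2.84602453e-01]), 'joint_velocities': array([-0.00186831, -0.00157695,  0.00288289,  0.00195704,  0.00016527,
        0.00127298]), 'joint_efforts': array([-3.94878443e-03, -3.87605345e+01,  2.38473576e+01,  5.37793055e+00,
       -3.78010649e-03,  5.89685740e-07]), 'ee_pos': array([158.59791857, 526.18334218, 241.49362141]), 'tool_rot': array([ 1.42017732,  1.05496705, -1.42251304]), 'force': array([ 0.1013902 , -0.25209514,  0.47795724]), 'moment': array([-0.04516653, -0.0386928 ,  0.00097916]), 'finger_gap': 0.9999737431087786}
```

View pics/scene0.png

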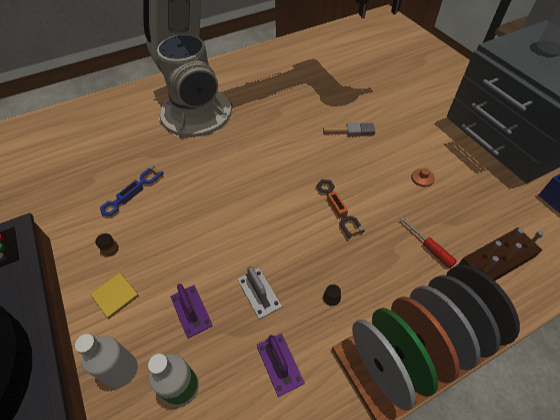

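View pics/top0.png

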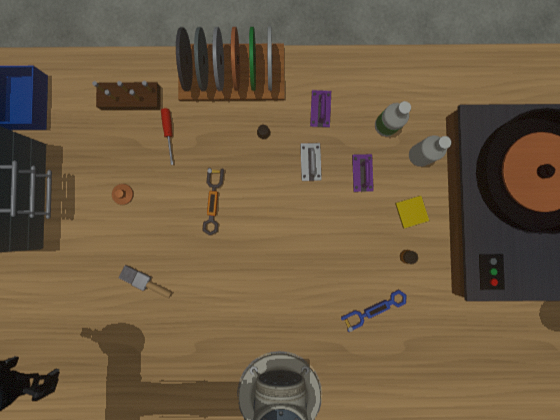

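The orange key is at top (213,203) and a blue look-alike at (377,310). The keeper-like things are aluminium (311,162), purple (321,108) and purple (363,173). The orange key and the aluminium keeper fit the description. I'll confirm in an enlarged crop.

```bash
python3 - <<'E'
import cv2
im=cv2.imread("pics/top0.png")
c=im[130:250,185:335]; cv2.imwrite("pics/crop_top.png",cv2.resize(c,None,fx=5,fy=5,interpolation=cv2.INTER_CUBIC))
im=cv2.imread("pics/scene0.png")
c=im[170:320,235:385]; cv2.imwrite("pics/crop_scene.png",cv2.resize(c,None,fx=4,fy=4,interpolation=cv2.INTER_CUBIC))
E
```

```text
(no output)
```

View pics/crop_top.png

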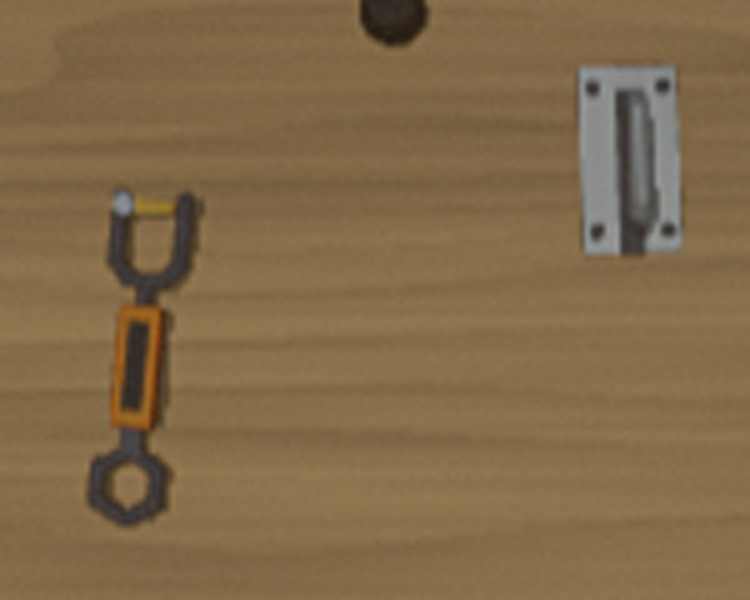

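View pics/crop_scene.png

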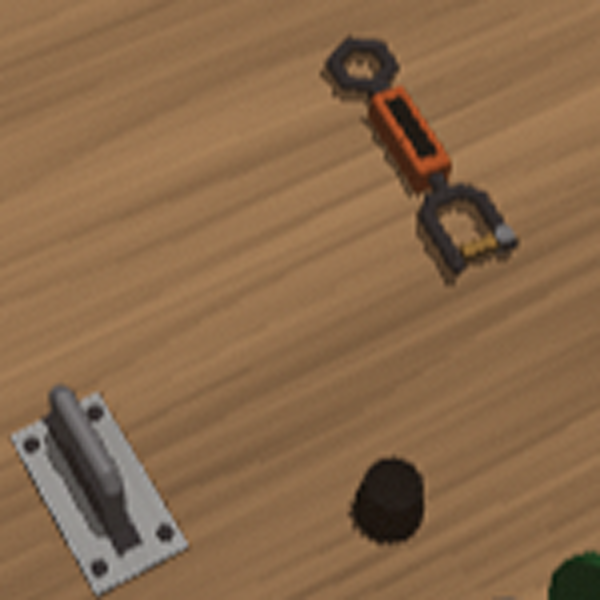

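The crops confirm it. The orange key has a brass gate and hinge pin at crop (123,205), with the hook pointing to +x. The aluminium keeper's grey plate corners are at about (580,66), (675,66), (682,250) and (586,254).

```bash
cat > h.py <<'E'
import numpy as np, cv2
from scipy.spatial.transform import Rotation as R
def proj_inv(info,uv,z):
    K=info["mtx"];Rm=R.from_rotvec(info["rotation"]).as_matrix()
    d=Rm@np.linalg.inv(K)@np.array([uv[0],uv[1],1.])
    e=info["eye"]; return e+d*(z-e[2])/d[2]
def proj(info,p):
    Rm=R.from_rotvec(info["rotation"]).as_matrix()
    c=Rm.T@(np.asarray(p)-info["eye"]); q=info["mtx"]@c; return q[:2]/q[2]
E
python3 - <<'E'
from cell import *
from h import *
np.set_printoptions(precision=1,suppress=True)
T=camera_info("top");S=camera_info("scene")
def t(u,v,z): return proj_inv(T,(185+u/5-.4,130+v/5-.4),z)
def s(u,v,z): return proj_inv(S,(235+u/4-.375,170+v/4-.375),z)
print("top plate",[t(*p,5) for p in[(580,66),(675,66),(682,250),(586,254)]])
print("scene plate",[s(*p,5) for p in[(12,436),(98,394),(188,548),(100,596)]])
print("handle top",[t(*p,24) for p in[(122,305),(165,308),(155,428),(110,425)]])
print("handle scene",[s(*p,24) for p in[(370,97),(402,86),(450,162),(416,184)]])
print("ring",t(128,487,13),s(362,66,13)); print("tips",t(123,195,13),t(188,197,13))
print("loop top ends",t(637,90,58),t(643,222,58), "scene", s(62,392,62),s(115,490,62))
E
```

```text
top plate [array([696.9, -67.5,   5. ]), array([ 696.5, -121.4,    5. ]), array([ 591.4, -123.8,    5. ]), array([589.5, -69.6,   5. ])]
scene plate [array([ 591.8, -122.4,    5. ]), array([591.1, -68.5,   5. ]), array([696.5, -66.7,   5. ]), array([ 697.9, -119.6,    5. ])]
handle top [array([560.7, 189. ,  24. ]), array([558.9, 165.2,  24. ]), array([492.4, 170.6,  24. ]), array([494.3, 195.4,  24. ])]
handle scene [array([493.5, 172.9,  24. ]), array([495.6, 195.5,  24. ]), array([560.4, 188.7,  24. ]), array([564.4, 161.3,  24. ])]
ring [460.2 187.2  13. ] [461.8 187.6  13. ]
tips [623.8 190.4  13. ] [622.4 153.9  13. ]
loop top ends [671.8 -94.5  58. ] [600.  -96.7  58. ] scene [609.6 -95.   62. ] [672.7 -95.1  62. ]
```

Plate front edge is at x≈591 and its centre line at y≈-95.6, with yaw ≈+0.021. That puts the nominal eye near (607, -95.6). The key origin is at about (532.6, 180) with yaw ≈-0.092. Next I grasp the handle.

```bash
cat >> h.py <<'E'
GX=-8.0   # grasp x in key frame
def tool(yaw,flip):
    c,s=np.cos(yaw),np.sin(yaw); x=np.array([0,0,-1.]); z=np.array([-s,c,0])*(-1 if flip else 1)
    return R.from_matrix(np.c_[x,np.cross(z,x),z]).as_rotvec()
def key2tcp(kx,ky,yaw,z): # key origin -> tcp
    return [kx+GX*np.cos(yaw),ky+GX*np.sin(yaw),z]
def st(o,tag=""):
    print(tag,"t%.2f"%o["t"],"p",np.round(o["ee_pos"],2),"F",np.round(o["force"],2),"M",np.round(o["moment"],3),"g%.3f"%o["finger_gap"])
E
python3 - <<'E'
from cell import *
from h import *
o=observe()
for f in(0,1):
    for yaw,k in((-.092,(532.6,180)),(.021,(500,-91))):
        print(f,ik(key2tcp(*k,yaw,80),tool(yaw,f)))
f=min((0,1),key=lambda f:np.abs(ik(key2tcp(532.6,180,-.092,90),tool(-.092,f))-o["qpos"]).max())
print("flip",f)
move_to(key2tcp(532.6,180,-.092,60),tool(-.092,f)); st(observe())
im=camera("top"); cv2.imwrite("pics/top1.png",cv2.cvtColor(im,cv2.COLOR_RGB2BGR))
im=camera("scene"); cv2.imwrite("pics/scene1.png",cv2.resize(cv2.cvtColor(im,cv2.COLOR_RGB2BGR)[100:280,240:440],None,fx=3,fy=3,interpolation=cv2.INTER_CUBIC))
E
```

```text
0 [ 0.6137381   0.3680537  -0.16284482  0.         -1.0398978  -2.27653443]
0 [ 0.13046444  0.27228352 -0.30464445  0.         -0.99386836 -1.68026077]
1 [ 0.6137381   0.3680537  -0.16284482  0.         -1.0398978   0.86505823]
1 [ 0.13046444  0.27228352 -0.30464445  0.         -0.99386836  1.46133189]
flip 1
 t2.03 p [524.74 181.64  60.4 ] F [-0.1  -0.17  1.21] M [0.055 0.02  0.015] g1.000
```

View pics/scene1.png

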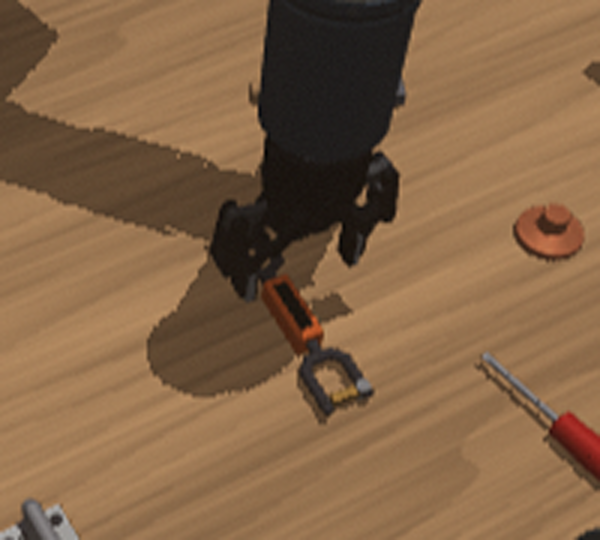

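The open fingers straddle the orange handle (crop 290,310) and nothing else is near. I'll descend and grip.

```bash
python3 - <<'E'
from cell import *
from h import *
line_to(key2tcp(532.6,180,-.092,14.5),v=100); st(observe(),"down")
gripper_to(0.0,80); st(observe(),"grip")
line_to(key2tcp(532.6,180,-.092,60),v=150); st(observe(),"lift")
p=key2tcp(482,-90.6,.021,60)
move_to(p,tool(.021,1)); st(observe(),"over")
im=camera("top"); cv2.imwrite("pics/top2.png",cv2.resize(cv2.cvtColor(im,cv2.COLOR_RGB2BGR)[120:270,240:390],None,fx=4,fy=4,interpolation=cv2.INTER_CUBIC))
im=camera("scene"); cv2.imwrite("pics/scene2.png",cv2.resize(cv2.cvtColor(im,cv2.COLOR_RGB2BGR)[170:330,150:350],None,fx=4,fy=3.7,interpolation=cv2.INTER_CUBIC))
E
```

```text
down t2.74 p [524.97 180.96  14.87] F [ 0.65 -0.07  0.5 ] M [0.    0.013 0.011] g1.003
grip t3.33 p [525.09 181.07  15.21] F [-1.49  0.8   4.91] M [0.289 0.432 0.003] g0.260
lift t3.78 p [524.02 180.61  59.21] F [ 0.1   0.07 -3.09] M [-0.055  0.063  0.017] g0.259
over t4.85 p [474.4  -90.19  59.73] F [ 0.43  0.47 -2.31] M [-0.011 -0.017 -0.002] g0.257
```

View pics/top2.png

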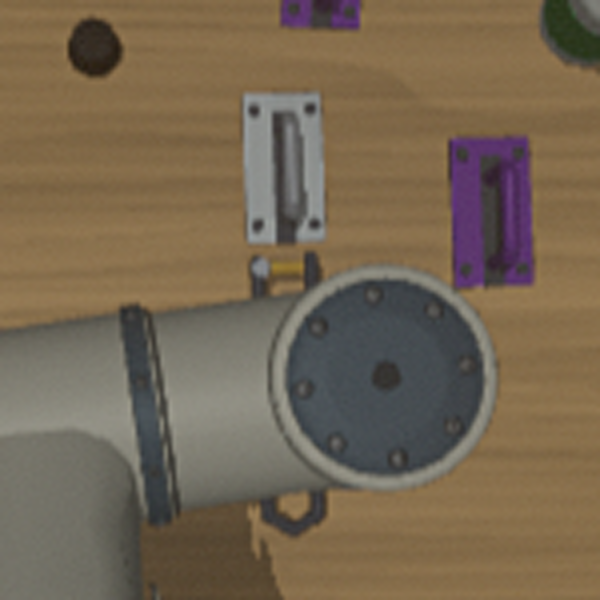

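View pics/scene2.png

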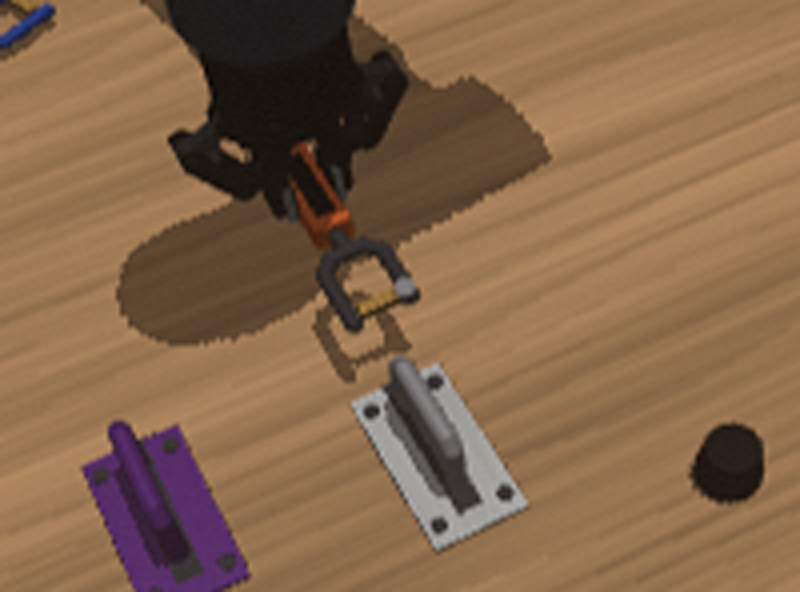

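The key is held level, pointing at the aluminium keeper. The hook is at top-crop (286,262), the gate is shut, and the loop bar is at (288,115)-(292,215). I'll enlarge to measure the lateral offset, since hook and loop top are at about the same height.

```bash
python3 - <<'E'
import cv2
im=cv2.imread("pics/top2.png")
c=im[80:320,200:380]; cv2.imwrite("pics/top2b.png",cv2.resize(c,None,fx=2.5,fy=2.5,interpolation=cv2.INTER_CUBIC))
c=im[470:550,220:360]; cv2.imwrite("pics/top2c.png",cv2.resize(c,None,fx=2.5,fy=2.5,interpolation=cv2.INTER_CUBIC))
E
```

```text
(no output)
```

View pics/top2b.png

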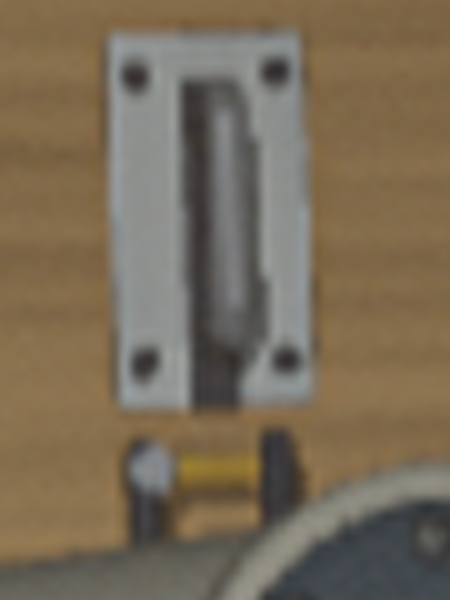

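View pics/top2c.png

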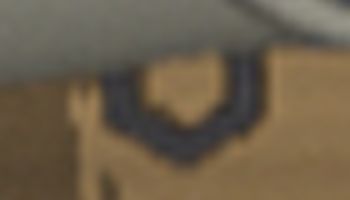

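The hook's centre line sits about 6 mm to the +y side of the leg (x10 crop: hook mid 214, leg 237). That fits the 5 mm I aimed for to keep the leg towards the nose side and clear of the opened gate. I'll split the difference with a 1.3 mm shift, then lower and approach by touch.

```bash
python3 - <<'E'
from cell import *
from h import *
Y,yaw,Z=-91.9,.021,17.5
line_to(key2tcp(482,Y,yaw,60),v=60)
line_to(key2tcp(482,Y,yaw,Z),v=120); dwell(.3)
f=[]
for i in range(5): dwell(.05); f.append(observe()["force"])
print("noise",np.std(f,0)); f0=np.mean(f,0); np.save("f0.npy",f0); st(observe(),"low")
d=np.array([np.cos(yaw),np.sin(yaw)])
def K(s): return key2tcp(482+s*d[0],Y+s*d[1],yaw,Z)
line_to(K(18),v=80); dwell(.1); o=observe(); st(o,"at18")
s=18
while s<42:
    s+=1; line_to(K(s),v=25); o=observe(); df=o["force"]-f0
    print("s",s,"t%.2f"%o["t"],"x%.2f"%o["ee_pos"][0],"dF",np.round(df,2))
    if df[0]<-2.0: break
E
```

```text
noise [0.47291532 0.4738646  0.48176095]
low t6.25 p [474.03 -92.06  17.58] F [ 0.24  0.36 -1.5 ] M [0.017 0.004 0.01 ] g0.266
at18 t6.72 p [491.44 -91.68  17.29] F [ 0.66  0.56 -2.33] M [-0.046  0.025 -0.016] g0.266
s 19 t6.97 x492.89 dF [0.06 0.84 0.13]
s 20 t7.22 x494.06 dF [-0.08  0.22  0.02]
s 21 t7.47 x495.08 dF [-0.4   1.36  0.04]
s 22 t7.72 x496.05 dF [ 0.27  1.   -0.2 ]
s 23 t7.97 x497.08 dF [ 0.49  0.16 -0.21]
s 24 t8.22 x498.08 dF [ 0.55 -0.19  0.47]
s 25 t8.47 x499.06 dF [-0.15 -0.1  -0.07]
s 26 t8.72 x500.03 dF [ 0.35 -0.87  0.42]
s 27 t8.97 x501.07 dF [-0.03  0.3   0.82]
s 28 t9.22 x502.09 dF [0.53 0.72 0.51]
s 29 t9.47 x503.07 dF [-0.21  1.12 -0.22]
s 30 t9.72 x504.05 dF [ 0.67 -0.43  0.64]
s 31 t9.97 x504.64 dF [-1.43  1.33 -0.64]
s 32 t10.22 x505.26 dF [-3.68  1.18  1.36]
```

Contact came at s≈30.7, so the leg is at x≈606.6, which agrees with vision. Next I press the gate open in small steps and watch the force.

```bash
cat > go.py <<'E'
from cell import *
from h import *
Y,yaw,Z=-91.9,.021,17.5
f0=np.load("f0.npy")
d=np.array([np.cos(yaw),np.sin(yaw)]); n=np.array([-d[1],d[0]])
def K(s,l=0): return key2tcp(482+s*d[0]+l*n[0],Y+s*d[1]+l*n[1],yaw,Z)
def step(s,l=0,v=25):
    line_to(K(s,l),v=v); o=observe(); df=o["force"]-f0; h=np.hypot(*df[:2])
    print("s%.1f l%.1f t%.2f"%(s,l,o["t"]),"p",np.round(o["ee_pos"],2),"dF",np.round(df,2),"Mz %.3f"%o["moment"][2]); return o,df,h
E
python3 - <<'E'
from go import *
s=32
while s<62:
    s+=1; o,df,h=step(s)
    if h>10: break
E
```

```text
s33.0 l0.0 t10.47 p [506.65 -91.25  17.28] dF [-2.78  1.79  0.1 ] Mz 0.146
s34.0 l0.0 t10.72 p [507.87 -91.23  17.34] dF [-2.54  1.96  0.68] Mz 0.179
s35.0 l0.0 t10.97 p [508.98 -91.22  17.4 ] dF [-3.2   1.18 -0.01] Mz 0.212
s36.0 l0.0 t11.22 p [509.93 -91.23  17.43] dF [-4.01  2.29  0.41] Mz 0.189
s37.0 l0.0 t11.47 p [510.9  -91.3   17.44] dF [-3.13  2.53 -1.32] Mz 0.220
s38.0 l0.0 t11.72 p [511.85 -91.33  17.44] dF [-4.79  1.64  0.38] Mz 0.138
s39.0 l0.0 t11.97 p [512.79 -91.39  17.43] dF [-3.99  0.84 -0.26] Mz 0.097
s40.0 l0.0 t12.22 p [513.75 -91.43  17.42] dF [-4.46  0.57  0.67] Mz 0.011
s41.0 l0.0 t12.47 p [514.61 -91.48  17.4 ] dF [-5.32  0.86 -0.1 ] Mz -0.029
s42.0 l0.0 t12.72 p [515.49 -91.45  17.36] dF [-5.33 -0.47  0.38] Mz 0.048
s43.0 l0.0 t12.97 p [516.38 -91.39  17.28] dF [-5.62  0.56 -0.26] Mz 0.004
s44.0 l0.0 t13.22 p [517.27 -91.36  17.24] dF [-5.7   1.85  0.97] Mz 0.029
s45.0 l0.0 t13.47 p [518.24 -91.28  17.2 ] dF [-5.78  0.72  1.06] Mz 0.049
s46.0 l0.0 t13.72 p [519.23 -91.21  17.18] dF [-4.98  0.58  1.12] Mz 0.077
s47.0 l0.0 t13.97 p [520.23 -91.11  17.15] dF [-5
[... 450 characters left out ...]
.85  2.29 -0.76] Mz 0.157
s54.0 l0.0 t15.72 p [527.63 -90.7   17.22] dF [-4.    1.8  -0.66] Mz 0.157
s55.0 l0.0 t15.97 p [528.75 -90.65  17.28] dF [-4.24  2.32 -0.91] Mz 0.166
s56.0 l0.0 t16.23 p [529.85 -90.59  17.3 ] dF [-4.04  2.43 -1.22] Mz 0.166
s57.0 l0.0 t16.48 p [530.96 -90.57  17.35] dF [-3.72  3.29 -0.75] Mz 0.196
s58.0 l0.0 t16.73 p [532.04 -90.6   17.42] dF [-3.58  3.34 -0.66] Mz 0.198
s59.0 l0.0 t16.98 p [533.13 -90.68  17.49] dF [-3.6   3.   -0.28] Mz 0.154
s60.0 l0.0 t17.23 p [534.31 -90.68  17.59] dF [-3.1   3.08 -0.62] Mz 0.238
s61.0 l0.0 t17.48 p [535.39 -90.67  17.65] dF [-3.44  4.07 -0.3 ] Mz 0.235
s62.0 l0.0 t17.73 p [536.54 -90.62  17.68] dF [-1.56  4.62  0.1 ] Mz 0.302
```

The gate is opening as expected, with the force turning lateral. I continue to the bottom in 0.5 mm steps.

```bash
python3 - <<'E'
from go import *
s=62
while s<74:
    s+=.5; o,df,h=step(s,v=12)
    if h>8.5: break
E
```

```text
s62.5 l0.0 t17.98 p [536.97 -90.63  17.7 ] dF [-0.75  3.94 -1.23] Mz 0.326
s63.0 l0.0 t18.23 p [537.43 -90.66  17.66] dF [-1.01  4.8   0.5 ] Mz 0.380
s63.5 l0.0 t18.48 p [537.77 -90.66  17.58] dF [-0.94  5.75  0.55] Mz 0.331
s64.0 l0.0 t18.73 p [538.33 -90.63  17.59] dF [-0.76  4.9  -0.06] Mz 0.349
s64.5 l0.0 t18.98 p [538.89 -90.55  17.6 ] dF [-0.1   5.57 -0.6 ] Mz 0.370
s65.0 l0.0 t19.23 p [539.32 -91.46  17.77] dF [ 0.49 -0.51  0.63] Mz -0.011
s65.5 l0.0 t19.48 p [539.5  -91.08  17.52] dF [-0.12 -0.53  0.54] Mz 0.005
s66.0 l0.0 t19.73 p [540.   -90.75  17.5 ] dF [ 0.09 -0.81 -0.22] Mz -0.034
s66.5 l0.0 t19.98 p [540.51 -90.67  17.51] dF [0.46 0.27 0.58] Mz -0.010
s67.0 l0.0 t20.23 p [541.02 -90.66  17.48] dF [ 0.16  0.13 -0.47] Mz -0.008
s67.5 l0.0 t20.48 p [541.55 -90.67  17.51] dF [ 0.23 -0.27 -0.26] Mz 0.032
s68.0 l0.0 t20.73 p [542.   -90.62  17.47] dF [-0.07  0.48 -0.31] Mz -0.022
s68.5 l0.0 t20.98 p [542.52 -90.63  17.5 ] dF [0.47 0.77 0.68] Mz 0.023
s69.0 l0.0 t21.23 p [543.02 -90.6   17.51] dF [ 0.12 -0.02  0.17] Mz 0.060
s69.5 l0.0 t21.48 p [543.54 -90.61  17.51] dF [ 0.26  0.24 -0.82] Mz -0.024
s70.0 l0.0 t21.73 p [544.02 -90.57  17.5 ] dF [ 0.1  -0.53 -1.25] Mz -0.031
s70.5 l0.0 t21.98 p [544.46 -90.62  17.48] dF [ 0.23 -0.14  0.2 ] Mz 0.030
s71.0 l0.0 t22.23 p [544.7  -90.68  17.41] dF [-1.9  -0.75  0.57] Mz -0.017
s71.5 l0.0 t22.48 p [544.84 -90.68  17.3 ] dF [-3.19 -0.85  1.05] Mz -0.004
s72.0 l0.0 t22.73 p [544.93 -90.7   17.24] dF [-5.14 -0.02  2.33] Mz -0.083
s72.5 l0.0 t22.98 p [544.99 -90.71  17.16] dF [-5.52  0.05  3.76] Mz -0.061
s73.0 l0.0 t23.23 p [545.04 -90.71  17.12] dF [-7.21 -0.68  4.24] Mz -0.113
s73.5 l0.0 t23.48 p [545.07 -90.73  17.  ] dF [-7.68 -1.04  4.55] Mz -0.050
s74.0 l0.0 t23.73 p [545.14 -90.78  16.95] dF [-9.99  0.56  6.23] Mz -0.111
```

At s=65 the lateral force vanished (gate snapped shut), and bottom contact came at s≈71. I'll back off to mid-play, re-tare, and look.

```bash
python3 - <<'E'
from go import *
line_to(K(60),v=60); dwell(.3)
f=[]
for i in range(8): dwell(.04); f.append(observe()["force"])
print(np.mean(f,0)-f0); np.save("f0.npy",np.mean(f,0))
st(observe())
im=camera("scene"); cv2.imwrite("pics/scene3.png",cv2.resize(cv2.cvtColor(im,cv2.COLOR_RGB2BGR)[210:320,200:320],None,fx=5,fy=5,interpolation=cv2.INTER_CUBIC))
im=camera("top"); cv2.imwrite("pics/top3.png",cv2.resize(cv2.cvtColor(im,cv2.COLOR_RGB2BGR)[120:240,260:380],None,fx=5,fy=5,interpolation=cv2.INTER_CUBIC))
E
```

```text
[ 0.25204569  0.40536207 -0.02233622]
 t24.74 p [534.02 -90.8   17.47] F [ 0.15  0.03 -2.14] M [-0.017  0.007 -0.061] g0.263
```

View pics/scene3.png

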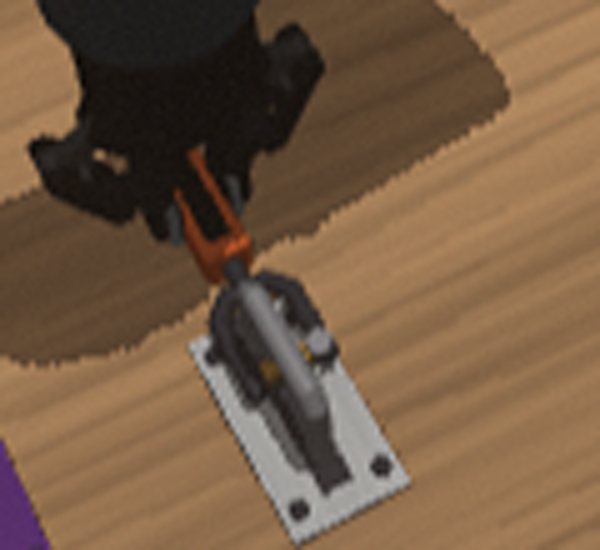

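View pics/top3.png

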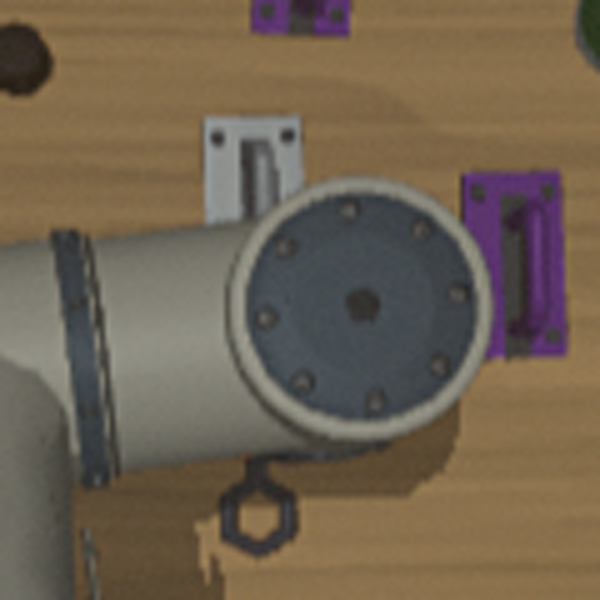

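In scene3 the loop's front leg is inside the hook. Brass shows on both sides of the loop bar, at (270,370) and (308,355), so the gate lies straight across and is shut. Now the tug, in small steps with averaged force.

```bash
python3 - <<'E'
from go import *
s=60
line_to(K(54),v=50); dwell(.1); s=54
while s>44:
    s-=.4; line_to(K(s),v=10)
    F=[]
    for i in range(5): dwell(.02); F.append(observe()["force"])
    df=np.mean(F,0)-f0; h=np.linalg.norm(df)
    o=observe(); print("s%.1f t%.2f"%(s,o["t"]),"x%.2f"%o["ee_pos"][0],"dF",np.round(df,2),"h%.2f"%h)
    if h>7.6: break
F=[]
for i in range(10): dwell(.04); F.append(observe()["force"])
print("hold",np.mean(F,0)-f0,np.std(F,0))
E
```

```text
s53.6 t25.54 x527.64 dF [ 0.03 -0.09 -0.34] h0.35
s53.2 t25.88 x527.17 dF [-0.16 -0.1   0.2 ] h0.28
s52.8 t26.21 x526.77 dF [-0.03  0.03 -0.34] h0.34
s52.4 t26.54 x526.37 dF [ 0.1  -0.13 -0.07] h0.18
s52.0 t26.88 x525.97 dF [-0.26 -0.07  0.1 ] h0.28
s51.6 t27.21 x525.57 dF [ 0.31 -0.6   0.45] h0.81
s51.2 t27.54 x525.19 dF [-0.22 -0.39 -0.01] h0.45
s50.8 t27.88 x524.77 dF [-0.17 -0.08 -0.19] h0.26
s50.4 t28.21 x524.53 dF [ 0.52 -0.11  0.11] h0.54
s50.0 t28.54 x524.41 dF [ 1.95 -0.9  -0.69] h2.25
s49.6 t28.88 x524.29 dF [ 4.37 -0.51 -1.31] h4.59
s49.2 t29.21 x524.24 dF [ 5.97 -0.43 -2.03] h6.32
s48.8 t29.54 x524.20 dF [ 6.56 -1.06 -2.88] h7.24
s48.4 t29.88 x524.16 dF [ 7.75 -1.03 -3.31] h8.48
hold [ 7.6732493  -0.83745677 -3.72085944] [0.38263727 0.48420025 0.47678298]
```

The gate held after 20.4 mm of play, which matches a shut gate. The tug stayed at about 8 N for 0.4 s. Now I relax, lower and release.

```bash
python3 - <<'E'
from go import *
line_to(K(60),v=40); dwell(.1); st(observe(),"mid")
p=np.array(K(60))
for z in(16,15.2,14.8,14.5,14.2,13.9,13.6):
    p[2]=z; line_to(p,v=15); F=[]
    for i in range(4): dwell(.02); F.append(observe()["force"]-f0)
    F=np.mean(F,0); print(z,np.round(F,2))
    if F[2]>2.5: break
st(observe(),"down")
gripper_to(0.6); st(observe(),"open"); dwell(.2)
p[2]=45; line_to(p,v=60); p[2]=130; line_to(p,v=150)
move_to([400,60,250],tool(.021,1)); st(observe(),"clear")
for n,sl in(("scene",np.s_[210:320,200:320]),("top",np.s_[120:240,260:380])):
    im=cv2.cvtColor(camera(n),cv2.COLOR_RGB2BGR); cv2.imwrite(f"pics/{n}4.png",cv2.resize(im[sl],None,fx=5,fy=5,interpolation=cv2.INTER_CUBIC)); cv2.imwrite(f"pics/{n}4full.png",im)
E
```

```text
mid t30.83 p [533.44 -90.84  17.29] F [-0.17 -0.53 -1.16] M [ 0.023  0.059 -0.019] g0.259
16 [ 0.36 -0.18  0.25]
15.2 [ 0.03 -0.43  0.41]
14.8 [-2.07  0.94  6.14]
down t31.78 p [534.06 -90.81  15.2 ] F [-1.73  1.35  4.36] M [ 0.358  0.741 -0.017] g0.260
open t32.17 p [534.03 -90.84  14.71] F [-0.15 -0.01 -0.32] M [ 0.007 -0.014  0.027] g0.600
clear t34.67 p [400.02  59.71 248.93] F [ 0.87  0.53 -0.39] M [-0.024 -0.037 -0.012] g0.602
```

View pics/scene4.png

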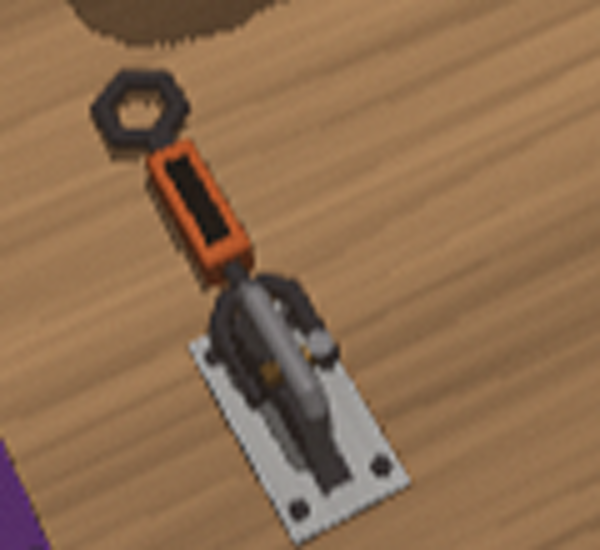

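View pics/top4.png

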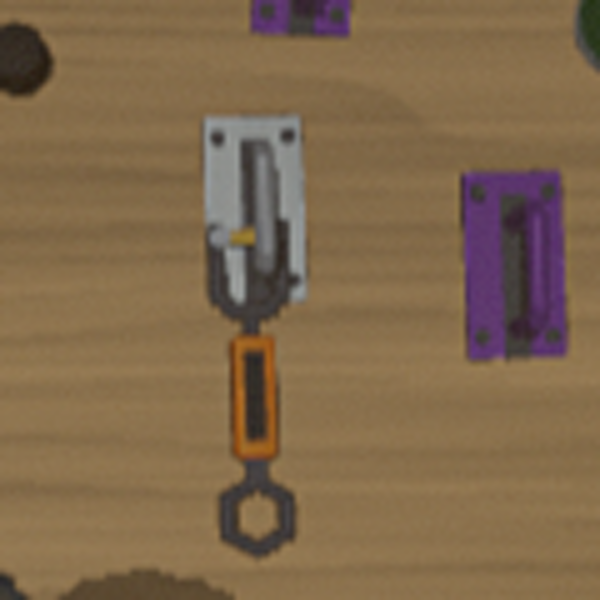

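View pics/scene4full.png

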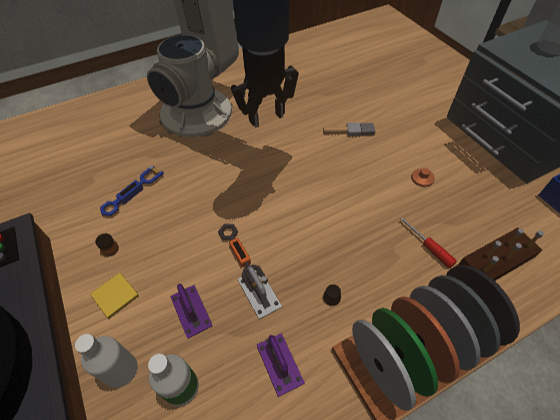

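The key lies flat with its handle at top-crop (255,400). The front leg is inside the hook, the brass gate is straight across at (240,237), and the bystanders are where they were. I'm handing in.

```bash
python3 - <<'E'
from cell import *
print(observe()["t"]); hand_in()
E
```

```text
34.775
the job is handed in; nothing more can be done
```

The key is clipped onto the aluminium keeper, the latch is tug-tested, and the key is lying flat on the bench and released. I handed the job in at 34.8 s; no verdict is reported.

- **Clipping on:** I pressed the gate against the front leg, which touch put at x ≈ 606.6 mm, within a millimetre of my camera estimate of the nominal point. The horizontal force stayed under about 6 N until the gate snapped shut. The peak was about 12 N in total, when I bottomed the hook on the leg, against the 18 N limit.
- **Tug test:** I pulled back until the shut gate bore on the leg after 20.4 mm of free play, which is what a shut gate should give. The pull was 7.7 N along the key and about 8.5 N in total, held for about 0.4 s. These are wrist readings with about 0.5 N of noise.
- **Final pictures:** The leg is inside the hook and the brass gate lies straight across. The gripper is well clear and the bystanders look unmoved by eye; I did not measure their positions.

No check failed. The one disagreement was two estimates of how far the leg sat off the hook's centre line (about 5 and 6.7 mm), so I shifted the key 1.3 mm to sit between them. I have no direct reading of the gate angle; that it is shut is inferred from the forces and the pictures.

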